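# Fit a slotted spacer and set the running clearance of a carving stand's cap

## Task

Lift the slotted aluminium spacer up off its peg on the rack, slide it fully home around the spindle of the round wooden stand so that it lies flat on the stand beneath the knurled cap, and let go of it. Then screw the cap down (clockwise) until it bottoms out, back it off a quarter turn, and finish while still gripping the cap there. Leave the loose things lying about where they are.

Things in the scene. Friction and masses are not known exactly. Their poses are not given: they have to be found in the camera images.
- stand: round turned wooden base, 176 mm across and 35 mm high, fixed to the bench; a steel spindle 12 mm in diameter rises from the middle of its flat top and carries the cap. Origin at the centre of its underside, z up
- spindle_foot (a point): the point on the spindle's axis at the flat top of the stand, 35 mm above the bench
- cap: round knurled aluminium cap on the spindle, 40 mm in diameter, 34 mm high, closed top with a scribed line from the centre along its x axis; already started on the thread, it cannot come off. Origin at the centre of its underside, z up. Bottomed out, its underside is 9.5 mm above the stand's top; it rises 6 mm per turn. Grip it across its diameter from above
- cap_top (a point): the centre of the cap's top face, 34 mm above its underside
- cap_turn (a joint): angle of the cap in rad: 0 is bottomed out (hard stop), growing as it is unscrewed, anticlockwise seen from above; between 2.2 and 3.8 at the start; a light friction (0.05 N m) keeps it where it is left. A quarter turn off the stop is 1.57
- rack: dark wooden board 120 x 250 mm, 25 mm thick, fixed flat on the bench, with two upright steel pegs 8 mm in diameter that stand 45 mm above the board, on its y axis at y = +85 and -85 mm. Origin at the centre of its underside. One peg holds the spacer, the other the plain ring; which is which varies
- spacer: slotted (horseshoe) aluminium plate, 7 mm thick, about 90 g, lying flat on the rack with a peg through its 14 mm hole. Origin at the hole's centre on the underside; z up, x from the tail (-46 mm) to the slot's open end (+76 mm); 52 mm wide, 36 mm at the tail. The slot is 20 mm wide, from its closed end at x = +41 mm out to x = +76 mm
- slot_seat (a point): point on the slot's centre line on the spacer's underside, 48 mm from the hole and 7 mm in front of the slot's closed end: where the spindle's axis stands when the spacer is fully home
- spacer_tab (a point): centre of the top of the upright grip tab on the spacer's tail, at x = -32 mm, 37 mm above the underside; the tab is 24 mm long in x and 14 mm thick in y, and 30 mm tall above the plate
- plain_ring: closed wooden ring, 64 mm outside, 24 mm inside, 16 mm high, on the other peg; leave it. Origin under its centre
- cup_a: small turned wooden cup, 72 mm across, 55 mm high, on the bench; leave it. Origin under its centre
- goblet: turned wooden goblet on a foot, 70 mm across, 60 mm high; leave it. Origin under its foot
- stone: grey sharpening stone 60 x 170 x 26 mm lying on the bench; leave it. Origin under its centre, long side along y
- wax_tin: steel tin, 64 mm across, 45 mm high; leave it. Origin under its centre
- pencil_block: small dark wooden block 30 x 110 x 18 mm; leave it. Origin under its centre, long side along y
- gouge: hand tool with a wooden handle, 220 mm long, lying at the back; leave it. Origin under its middle, lying along its own x
Not all that is in view belongs to the job. What is shaped like the spacer but pink or red is not meant.

How it is judged (in metres and radians):
On the way, in this order (a step that is already met when the one before it is completed fails the run):
1. the spacer has been lifted up clear of its peg (z of spacer in the frame of rack above 0.072 m), for 0.1 s.
2. the spacer lies flat on the stand, its slot fully home around the spindle, and the fingers have let go of it (horizontal distance between slot_seat and spindle_foot below 0.008 m and angle between spacer's own z axis and vertical below 0.06 rad and z of spacer in the frame of stand between 0.031 and 0.039 m and contact force between the fingers and spacer below 0.3 N), for 0.2 s.
3. the cap has been screwed down until it bottoms out (horizontal distance between slot_seat and spindle_foot below 0.008 m and angle between spacer's own z axis and vertical below 0.06 rad and z of spacer in the frame of stand between 0.031 and 0.039 m and value of joint cap_turn below 0.08 rad), for 0.1 s.
At the end, for the whole second after the job is handed in: the spacer lies flat on the stand (within 4 mm in height and 0.06 rad) with its slot seat within 8 mm of the spindle's axis, untouched by the fingers; the cap stands still a quarter turn (1.57 rad, give or take 0.30) off its stop, gripped by the fingers with more than 5 N (all of step 2 and value of joint cap_turn between 1.27 and 1.87 rad and contact force between the fingers and cap above 5 N and angular speed of cap below 0.1 rad/s); the arm keeps its last pose, push and grip.
It fails at once if a loose bystander is shifted by more than 40 mm (distance of any of plain_ring, cup_a, goblet, stone, wax_tin, pencil_block, gouge from where it was at the start of the episode above 0.04 m).
It also fails if it takes over 69 s, if anything falls off the work surface, if the arm or the gripper's body presses on something with over 40 N, if the wrist force passes 120 N, or if a joint passes its speed limit or range.

## Robot

A 6-joint arm with a two-finger parallel gripper is mounted at the origin on the work surface. World frame = base frame: x ahead of the robot, y to its left, z up, the work surface at z = 0. Lengths are in mm, angles in rad, forces in N, time in s.
With the tool pointing down it reaches from about 325 to 875 mm from the base axis. Payload 4.4 kg.
Tool frame: the origin (TCP) lies on the centre line of the jaws, within the pads' length; the fingertips stand ahead of it and the grasp point (between the pads) lies 6 mm ahead of it (ctrl.tcp_to_tips is the z of the fingertips in the tool frame, in mm); z points along the fingers, y is the line along which they close (so a half turn about z gives the same grasp; the last joint's range is limited). The gripper opens to 85 mm and grips with 20 to 120 N. Pads are 22 mm wide; open, the fingers measure 114 mm over their backs; the gripper's body (76 mm by 85 mm) begins 54 mm behind the grasp point. The pads swing forward as they close: fully open they stand 13 mm farther back than shut.
Start: joints at [-1.452, 0.207, 1.542, -0, 1.393, -0.15], TCP at [152.693, -554.358, 256.282] pointing down, gripper open.
Joint ranges: [-2.73, 2.73], [-0.86, 2.22], [0.23, 2.46], [-1.11, 4.25], [0.08, 2.63], [-2.82, 2.82]. Speed limits (rad/s): [2.79, 2.79, 3.14, 3.14, 3.14, 3.14].

## Interface

Orientations are given as a 3x3 rotation matrix whose columns are the frame's x, y, z axes.
In Python, from plant import ctrl, sensors, optics gives the robot as it stands. Calls block until the motion is done:
- ctrl.move_ptp(position, orientation): joint-space move of the TCP to a pose.
- ctrl.move_l(position, rot=None, vel=150, threshold=None): straight line of the TCP; rot=None keeps the orientation; vel is the mean speed in mm/s. With threshold (N) it stops when the force on the tool has changed by that much, and returns True; else False.
- ctrl.set_joints(angles): joint-space move.
- ctrl.gripper_to(opening, force=None): finger opening in mm; force is the grip in N (None keeps the last); returns when the fingers have stopped.
- ctrl.hold(seconds).
- ctrl.solve_ik(position, orientation): joint angles nearest the present ones, or None.
- sensors.read_state(): the state.
- optics.grab_frame(name): name is "scene" or "top"; returns (picture, depth): 420x560x3 uint8, red, green, blue; 420x560 float32, mm along the optical axis (not along the pixel's ray), 0 where there is no reading.
- optics.camera_params(name): a dict with "mtx" (3x3 intrinsics, pixels), "R" (3x3) and "t" (3): a world point X has camera coordinates R X + t. Camera axes: x right, y down, z forward; pixel columns grow to the right and rows downward; lengths in mm; the calibration is good to about 2 mm. A picture is of the moment at which its call begins. camera_params takes no time and is no camera call.
A pose or a line that the arm cannot do raises ctrl.MotionError and nothing moves.
- ctrl.finish_job(): hands the job in; it is judged then, once.
The state is a dict: "t": time; "q": joint angles; "qvel": joint speeds; "tau": joint torques, N m; "eef_pos": TCP position; "eef_rot": TCP orientation; "force": force on the tool from outside, world axes, zero at the start; "wrist_torque": the same for the moment, N m; "grip_width": finger opening in mm; "grasp_force": force on a finger pad.
Only numpy, scipy, OpenCV 4.12 (cv2) and the standard library are available. Lean on these libraries where they do the work, as an engineer would, in place of code of your own. Each camera call takes 0.05 s, during which the arm holds its last target. There are 200 camera calls.

## Working session

There is one attempt and no reset: what is moved stays moved. The work goes in short steps, each a Python script; the robot and the scene stay as the last script left them, time stands still between calls to the robot, and variables do not carry over. Pictures are saved under pics/ and viewed, at most 10 in all, crops included, and the job is handed in when it is done.

```bash
mkdir -p pics; ls; python3 - <<'E'
from plant import ctrl,sensors,optics
import cv2,numpy as np
for n in("scene","top"):
    p,d=optics.grab_frame(n); np.savez(f"pics/{n}0.npz",p=p,d=d)
    cv2.imwrite(f"pics/{n}0.png",p[:,:,::-1]); c=optics.camera_params(n); print(n,c)
s=sensors.read_state(); print(s['t'],ctrl.tcp_to_tips,s['grip_width'],s['eef_rot'])
E
```

```text
pics
scene {'mtx': array([[467.16599982,   0.        , 277.39505212],
       [  0.        , 467.16599982, 210.42201835],
       [  0.        ,   0.        ,   1.        ]]), 'R': array([[-0.18230977,  0.98323942, -0.00184381],
       [ 0.75810144,  0.13937059, -0.63706989],
       [-0.62613526, -0.11754186, -0.77080383]]), 't': array([ 177.0752227 , -279.8669721 , 1623.74196168])}
top {'mtx': array([[410.69720881,   0.        , 283.00737518],
       [  0.        , 410.69720881, 208.12772437],
       [  0.        ,   0.        ,   1.        ]]), 'R': array([[-0.01498201, -0.99967418,  0.02066597],
       [-0.9960401 ,  0.01310973, -0.08793325],
       [ 0.08763367, -0.02190155, -0.99591197]]), 't': array([-126.55833918,  473.61356849, 1256.7087848 ])}
0.1 25.0 85.54126657519397 [[ 9.64105698e-01  2.65518638e-01 -2.37245695e-04]
 [ 2.65518548e-01 -9.64103516e-01  2.07651410e-03]
 [ 3.22623786e-04 -2.06497220e-03 -9.99997816e-01]]
```

View pics/scene0.png

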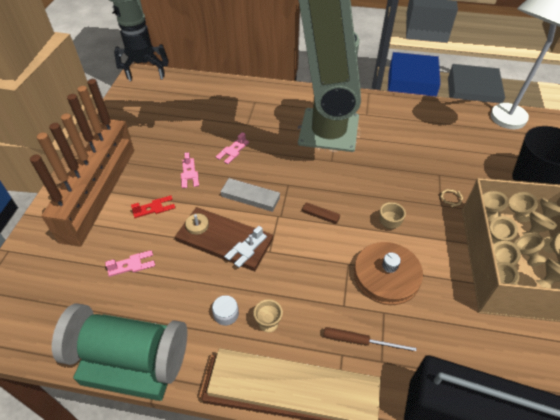

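View pics/top0.png

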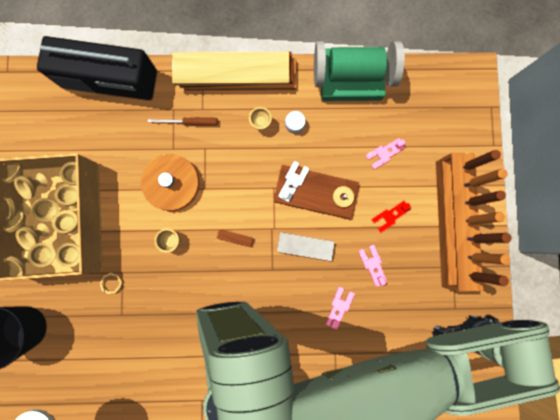

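The spacer candidates in the top view are grey on the rack at (293,182), pink at (386,152), (373,265) and (341,306), and red at (391,216). The scene view shows the grey one at (247,246). I choose the grey one on the rack. The cap is at top (166,180), scene (391,261), and the plain ring is on the other peg at top (344,196). Next is a close crop to check the choice.

```bash
python3 - <<'E'
import cv2,numpy as np
T=np.load("pics/top0.npz");S=np.load("pics/scene0.npz")
def c(A,u,v,w=32,h=24): return cv2.resize(A['p'][v-h:v+h,u-w:u+w,::-1],(400,300),interpolation=cv2.INTER_CUBIC)
cv2.imwrite("pics/crop1.png",np.vstack([np.hstack([c(T,293,182),c(S,247,246)]),np.hstack([c(T,166,180),c(S,391,261)])]))
for n,A,b in(("top",T,(270,155,80,60)),("top",T,(150,165,30,30)),("scene",S,(220,222,55,50)),("scene",S,(375,245,32,32))):
    x,y,w,h=b; p=A['p'][y:y+h,x:x+w]; hsv=cv2.cvtColor(p,cv2.COLOR_RGB2HSV)
    m=((hsv[...,1]<70)&(hsv[...,2]>110)).astype(np.uint8)
    k,l,st,ce=cv2.connectedComponentsWithStats(m)
    for i in range(1,k):
        if st[i,4]>25: print(n,st[i]+[x,y,0,0,0],ce[i]+[x,y],np.median(A['d'][y:y+h,x:x+w][l==i]))
E
```

```text
top [278 161  31  41 569] [292.56414763 181.07381371] 1278.5859
top [158 172  15  15 171] [165.         179.23391813] 1221.152
scene [224 226  43  42 699] [246.509299   246.54935622] 1266.6346
scene [384 252  17  16 200] [392.025 259.285] 1183.6553
```

View pics/crop1.png

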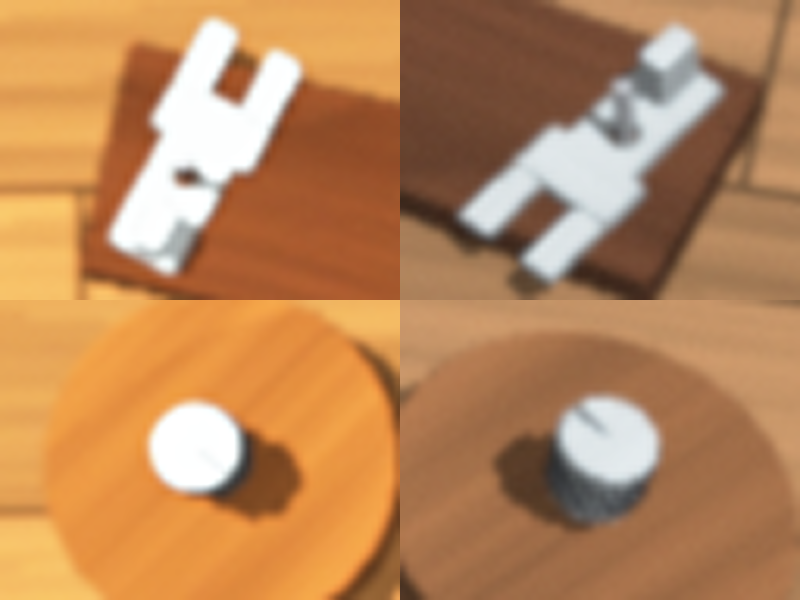

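The crop confirms a grey horseshoe with its hole on the peg. The tab is at the lower left in top and upper right in scene, and the slot opens away from the robot. The cap shows its scribed line. Next I measure in 3D from both views.

```bash
cat >geo.py <<'E'
import cv2,numpy as np
from plant import optics
def cloud(n,d):
    c=optics.camera_params(n); K,R,t=c['mtx'],c['R'],c['t']
    v,u=np.indices(d.shape); q=np.stack([(u-K[0,2])/K[0,0]*d,(v-K[1,2])/K[1,1]*d,d],-1)
    return (q-t)@R
def rayz(n,uv,z):
    c=optics.camera_params(n); K,R,t=c['mtx'],c['R'],c['t']
    uv=np.atleast_2d(uv).astype(float); r=np.c_[uv,np.ones(len(uv))]@np.linalg.inv(K).T@R
    o=-R.T@t; return o+r*((z-o[2])/r[:,2])[:,None]
def grey(p): 
    h=cv2.cvtColor(p,cv2.COLOR_RGB2HSV); return (h[...,1]<70)&(h[...,2]>90)
E
python3 - <<'E'
from geo import *
np.set_printoptions(precision=1,suppress=True)
for n,bs,bc in(("top",(270,155,50,55),(150,165,30,30)),("scene",(220,222,55,50),(375,245,32,32))):
    A=np.load(f"pics/{n}0.npz"); W=cloud(n,A['d']); g=grey(A['p'])
    def sel(b,g=g):
        x,y,w,h=b; m=np.zeros_like(g); m[y:y+h,x:x+w]=1; return m&g
    m=sel(bs); P=W[m]; print(n,"z hist",np.histogram(P[:,2],[0,20,26,30,34,38,50,56,60,64,70,80]))
    pl=P[(P[:,2]>27)&(P[:,2]<38)]; print(" plate",np.median(pl,0))
    mm=m&(W[...,2]>27)&(W[...,2]<38)
    tb=P[(P[:,2]>57)]; print(" tab",tb.mean(0),np.median(tb,0),len(tb))
    # axis from plate far points: rect of points
    r=cv2.minAreaRect(pl[:,:2].astype(np.float32)); print(" rect",r, cv2.boxPoints(r))
    e=np.linalg.eigh(np.cov(pl[:,:2].T))[1][:,1]; print(" pca yaw",np.degrees(np.arctan2(e[1],e[0])))
    m=sel(bc); C=W[m]; C=C[C[:,2]>np.percentile(C[:,2],90)-5]; print(" cap z",np.median(C[:,2]),cv2.minEnclosingCircle(C[:,:2].astype(np.float32)),C.mean(0))
    # stand top
    c0=C.mean(0); D=np.linalg.norm(W[...,:2]-c0[:2],axis=2); q=(D<130)&(W[...,2]>25)&(W[...,2]<45)
    print(" stand",np.median(W[q][:,2]),cv2.minEnclosingCircle(W[q][:,:2].astype(np.float32)))
    q=(np.linalg.norm(W[...,:2]-np.median(pl,0)[:2],axis=2)<60)&(W[...,2]>15)&(W[...,2]<30)&~g; print(" rack z",np.median(W[q][:,2]))
E
```

```text
top z hist (array([ 10,  73, 123, 240,  56,   3,   3,  15,  24,   5,   0]), array([ 0, 20, 26, 30, 34, 38, 50, 56, 60, 64, 70, 80]))
 plate [ 558.7 -165.7   31.5]
 tab [ 499.1 -139.9  192.9] [ 511.6 -142.1   61.7] 47
 rect ((553.9190673828125, -163.24749755859375), (55.10615921020508, 122.25126647949219), 60.959251403808594) [[ 487.1 -157.7]
 [ 594.  -217. ]
 [ 620.7 -168.8]
 [ 513.9 -109.5]]
 pca yaw 151.15033829186888
 cap z 81.20260535078465 ((465.14190673828125, 62.345001220703125), 197.95848083496094) [555.5 213.2  91. ]
 stand 34.004526523459184 ((557.2772216796875, 216.8806610107422), 88.91366577148438)
 rack z 24.396487587153445
scene z hist (array([ 12,  60, 115, 299, 109,  33,  14,  14,  29,  11,   5]), array([ 0, 20, 26, 30, 34, 38, 50, 56, 60, 64, 70, 80]))
 plate [ 565.1 -164.2   32.4]
 tab [ 597.  -122.2  164.4] [ 521.7 -139.7   62.9] 60
 rect ((552.8013916015625, -162.1629180908203), (58.44723129272461, 129.22958374023438), 60.06975173950195) [[ 482.2 -155.2]
 [ 594.2 -219.7]
 [ 623.4 -169.1]
 [ 511.4 -104.6]]
 pca yaw 147.47610693022258
 cap z 82.09049629018467 ((900.6873779296875, 139.72862243652344), 370.0973205566406) [565.  218.4  88.1]
 stand 35.22271239675644 ((560.3560180664062, 218.09396362304688), 89.54786682128906)
 rack z 25.246254441533743
```

```bash
python3 - <<'E'
from geo import *
np.set_printoptions(precision=1,suppress=True)
for n,bs,bc in(("top",(270,155,50,55),(150,165,30,30)),("scene",(220,222,55,50),(375,245,32,32))):
    A=np.load(f"pics/{n}0.npz"); p=A['p']; W=cloud(n,A['d']); s=8
    def up(b):
        x,y,w,h=b; return cv2.resize(p[y:y+h,x:x+w],None,fx=s,fy=s,interpolation=cv2.INTER_CUBIC),lambda c:(c.reshape(-1,2)+.5)/s-.5+[x,y]
    # cap top face: ray circle
    im,f=up(bc); v=cv2.cvtColor(im,cv2.COLOR_RGB2HSV)
    for th in(150,175,195):
        m=((v[...,2]>th)&(v[...,1]<60)).astype(np.uint8); c=max(cv2.findContours(m,0,1)[0],key=cv2.contourArea)
        q=rayz(n,f(c),81.5)[:,:2].astype(np.float32); print(n,"cap",th,cv2.fitEllipse(q))
    im,f=up(bs); v=cv2.cvtColor(im,cv2.COLOR_RGB2HSV); m=((v[...,2]>120)&(v[...,1]<70)).astype(np.uint8)
    c=max(cv2.findContours(m,0,1)[0],key=cv2.contourArea); q=rayz(n,f(c),32)[:,:2]
    # in guess frame: long parallel edges
    o=np.array([540.4,-155.4]);a=np.radians(-29.5);e=np.array([[np.cos(a),np.sin(a)],[-np.sin(a),np.cos(a)]]);l=(q-o)@e.T
    for nm,k in(("armL",(l[:,0]>25)&(l[:,0]<65)&(l[:,1]>18)),("armR",(l[:,0]>25)&(l[:,0]<65)&(l[:,1]<-18)),("slotL",(l[:,0]>48)&(l[:,0]<68)&(l[:,1]>4)&(l[:,1]<15)),("slotR",(l[:,0]>48)&(l[:,0]<68)&(l[:,1]<-4)&(l[:,1]>-15)),("tailL",(l[:,0]>-38)&(l[:,0]<-5)&(l[:,1]>12)),("tailR",(l[:,0]>-38)&(l[:,0]<-5)&(l[:,1]<-12))):
        if k.sum()>5: sl,b=np.polyfit(l[k,0],l[k,1],1); print("  ",nm,k.sum(),"deg",np.degrees(np.arctan(sl)),"mid y",l[k,1].mean())
    k=(abs(l[:,1])<4)&(l[:,0]>30); print("   slot end",l[k,0].min() if k.any() else 0,"tip",np.percentile(l[:,0],99),"tail",l[:,0].min())
E
```

```text
top cap 150 ((557.5587158203125, 217.6160430908203), (42.491783142089844, 42.822723388671875), 12.609405517578125)
top cap 175 ((557.7555541992188, 217.90536499023438), (41.82514953613281, 42.648460388183594), 42.403594970703125)
top cap 195 ((557.9397583007812, 218.15646362304688), (41.22575759887695, 42.43165588378906), 45.2559928894043)
   armL 89 deg 0.043954920093019725 mid y 28.281407083288737
   armR 91 deg 2.2951114311664207 mid y -28.383295935822122
   slotL 46 deg 0.39597176664445133 mid y 7.840934085242278
   slotR 45 deg 2.0673084682638234 mid y -7.574629902123002
   tailL 73 deg 0.32204857649988555 mid y 19.488155969721774
   tailR 75 deg -3.4767433268056362 mid y -20.19747820565035
   slot end 44.12268585907561 tip 78.81503059843756 tail -47.905208314125574
scene cap 150 ((559.2376708984375, 219.52357482910156), (40.561641693115234, 42.57271194458008), 102.88472747802734)
scene cap 175 ((558.975341796875, 220.1079559326172), (38.64189529418945, 41.39259338378906), 77.4513931274414)
scene cap 195 ((559.5535888671875, 220.50216674804688), (36.03902053833008, 39.45448303222656), 65.45657348632812)
   armL 91 deg -1.7115157594203565 mid y 30.770287419019756
   armR 84 deg 1.5888034914963463 mid y -27.536203447428058
   slotL 43 deg 2.7002706403875862 mid y 8.798817409216896
   slotR 46 deg 3.289975483716366 mid y -4.846506949524815
   tailL 71 deg 1.0819884802386108 mid y 22.498514874367398
   tailR 97 deg -2.4649585767763127 mid y -19.36003641694202
   slot end 43.83849547739088 tip 78.9595878555714 tail -60.7475382114535
```

```bash
cat >>geo.py <<'E'
from plant import ctrl,sensors
def Rt(yaw):  # tool down, tool x along yaw (deg)
    a=np.radians(yaw); x=np.array([np.cos(a),np.sin(a),0]); z=np.array([0,0,-1.]); return np.c_[x,np.cross(z,x),z]
def ax(yaw): a=np.radians(yaw); return np.array([np.cos(a),np.sin(a)])
YS=-28.7; O=np.array([541.5,-155.2]); CAP=np.array([558.3,218.5])
def st(): 
    s=sensors.read_state(); return dict(t=round(s['t'],2),p=np.round(s['eef_pos'],1),F=np.round(s['force'],1),M=np.round(s['wrist_torque'],2),w=round(s['grip_width'],1),g=round(s['grasp_force'],1),q=np.round(s['q'],2))
E
python3 - <<'E'
from geo import *
np.set_printoptions(precision=2,suppress=True)
tab=O-32*ax(YS); print(tab)
for h in(0,180):
    print("pick",h,ctrl.solve_ik(np.r_[tab,60],Rt(YS+h)))
    for b in(40,60,75,90,105,120,140):
        print("  place",b,ctrl.solve_ik(np.r_[CAP-80*ax(b),66],Rt(b+h)), ctrl.solve_ik(np.r_[CAP-140*ax(b),66],Rt(b+h)))
for y in range(-180,180,60): print("cap",y,ctrl.solve_ik(np.r_[CAP,72],Rt(y)))
E
```

```text
[ 513.43 -139.83]
pick 0 [-0.43  0.37  1.8  -0.    0.98  1.64]
  place 40 [ 0.16  0.34  1.81 -0.    0.99  1.03] [ 0.09  0.24  1.95 -0.    0.95  0.97]
  place 60 [ 0.12  0.37  1.78 -0.    1.    0.64] [ 0.02  0.3   1.88 -0.    0.97  0.55]
  place 75 [ 0.1   0.4   1.73 -0.    1.01  0.36] [-0.01  0.35  1.8  -0.    0.99  0.26]
  place 90 [ 0.09  0.43  1.68 -0.    1.03  0.09] [-0.01  0.41  1.71 -0.    1.02 -0.01]
  place 105 [ 0.09  0.47  1.63 -0.    1.05 -0.17] [-0.    0.47  1.62 -0.    1.05 -0.27]
  place 120 [ 0.1   0.5   1.57 -0.    1.06 -0.42] [ 0.02  0.54  1.52 -0.    1.08 -0.51]
  place 140 [ 0.13  0.55  1.51 -0.    1.09 -0.74] [ 0.06  0.61  1.4  -0.    1.13 -0.81]
pick 180 [-0.43  0.37  1.8  -0.    0.98 -1.5 ]
  place 40 [ 0.16  0.34  1.81 -0.    0.99 -2.11] [ 0.09  0.24  1.95 -0.    0.95 -2.18]
  place 60 [ 0.12  0.37  1.78 -0.    1.   -2.5 ] [ 0.02  0.3   1.88 -0.    0.97 -2.6 ]
  place 75 [ 0.1   0.4   1.73 -0.    1.01 -2.78] None
  place 90 None None
  place 105 None None
  place 120 [ 0.1   0.5   1.57 -0.    1.06  2.72] [ 0.02  0.54  1.52 -0.    1.08  2.64]
  place 140 [ 0.13  0.55  1.51 -0.    1.09  2.4 ] [ 0.06  0.61  1.4  -0.    1.13  2.33]
cap -180 [ 0.23  0.46  1.62 -0.    1.06 -1.34]
cap -120 [ 0.23  0.46  1.62 -0.    1.06 -2.39]
cap -60 None
cap 0 [ 0.23  0.46  1.62 -0.    1.06  1.8 ]
cap 60 [ 0.23  0.46  1.62 -0.    1.06  0.75]
cap 120 [ 0.23  0.46  1.62 -0.    1.06 -0.29]
```

```bash
python3 - <<'E'
from geo import *
tab=O-32*ax(YS)
ctrl.gripper_to(50)
ctrl.move_ptp(np.r_[tab,180],Rt(YS)); ctrl.move_l(np.r_[tab,90],vel=150)
print(ctrl.move_l(np.r_[tab,60],vel=40,threshold=6),st())
ctrl.gripper_to(5,force=60); print(st())
ctrl.move_l(np.r_[tab,80],vel=40); print(st())
ctrl.move_l(np.r_[tab,150],vel=100); ctrl.hold(.2);print(st())
for n in("top","scene"):
    p,d=optics.grab_frame(n); np.savez(f"pics/{n}1.npz",p=p,d=d)
T=np.load("pics/top1.npz")['p'];S=np.load("pics/scene1.npz")['p']
c=lambda A,u,v:cv2.resize(A[v-45:v+45,u-60:u+60,::-1],(400,300),interpolation=cv2.INTER_CUBIC)
cv2.imwrite("pics/c1.png",np.hstack([c(T,293,182),c(S,250,220)]))
E
```

```text
False {'t': 4.19, 'p': array([ 513.6, -139.9,   60.1]), 'F': array([ 1.1,  0.6, -0.3]), 'M': array([-0.01, -0.01, -0.02]), 'w': 49.7, 'g': 0.0, 'q': array([-0.43,  0.37,  1.8 , -0.  ,  0.98,  1.64])}
{'t': 4.61, 'p': array([ 513.8, -140. ,   60.4]), 'F': array([-0.1, -0.1,  2.2]), 'M': array([ 0.01,  0.01, -0.03]), 'w': 12.8, 'g': 59.7, 'q': array([-0.43,  0.37,  1.8 , -0.  ,  0.98,  1.64])}
{'t': 5.26, 'p': array([ 513.4, -139.8,   80.1]), 'F': array([ 0.2, -0.1, -0.8]), 'M': array([-0.03,  0.  , -0.01]), 'w': 12.7, 'g': 59.5, 'q': array([-0.43,  0.33,  1.79,  0.  ,  1.02,  1.64])}
{'t': 6.31, 'p': array([ 512.8, -139.6,  149. ]), 'F': array([ 0.2, -0.3, -1.4]), 'M': array([0.06, 0.04, 0.01]), 'w': 12.7, 'g': 59.3, 'q': array([-0.43,  0.23,  1.75, -0.  ,  1.16,  1.64])}
```

View pics/c1.png

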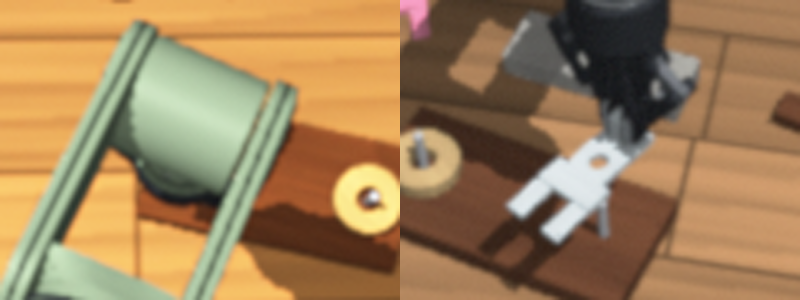

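The view shows the spacer held and clear of its peg, with the peg at about (603,215) and the hole visible at (598,160). Next I carry it to a pre-insert pose and check alignment there.

```bash
python3 - <<'E'
from geo import *
np.set_printoptions(precision=2,suppress=True)
ctrl.move_ptp(np.r_[CAP-155*ax(90),150],Rt(90)); ctrl.move_l(np.r_[CAP-155*ax(90),85],vel=100); ctrl.hold(.3); s=st();print(s)
p,d=optics.grab_frame("scene"); np.savez("pics/scene2.npz",p=p,d=d)
P0=s['p']; W=cloud("scene",d); g=grey(p)
L=W-P0; k=g&(L[...,1]>20)&(L[...,1]<112)&(abs(L[...,0])<32)&(L[...,2]>-45)&(L[...,2]<-10)
Q=L[k]; A=np.c_[Q[:,:2],np.ones(len(Q))]
for _ in range(4):
    c=np.linalg.lstsq(A,Q[:,2],rcond=None)[0]; r=abs(Q[:,2]-A@c); Q,A=Q[r<4],A[r<4]
print("plane dz/dx,dz/dy",c[:2],"z at y=60:",c[1]*60+c[2],len(Q),"Q ext",np.percentile(Q,[1,99],0))
v=np.argwhere(k); y0,x0=v.min(0)-12;y1,x1=v.max(0)+12; y0-=15;x1+=40
im=cv2.resize(p[y0:y1,x0:x1,::-1],None,fx=5,fy=5,interpolation=cv2.INTER_CUBIC)[:600,:800]; cv2.imwrite("pics/c2.png",im); print(x0,y0)
E
```

```text
{'t': 9.0, 'p': array([558.8,  63.5,  85.7]), 'F': array([-0.3, -0.7, -1.5]), 'M': array([-0.04,  0.02, -0.01]), 'w': 13.1, 'g': 59.3, 'q': array([-0.04,  0.38,  1.71, -0.  ,  1.05, -0.04])}
plane dz/dx,dz/dy [-0.01 -0.  ] z at y=60: -28.54584746515034 428 Q ext [[-24.95  21.12 -32.3 ]
 [ 27.25 108.16 -24.97]]
325 223
```

View pics/c2.png

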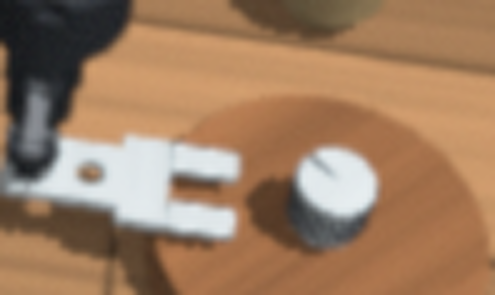

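```bash
python3 - <<'E'
from geo import *
x=CAP[0]-.3
ctrl.move_l([x,CAP[1]-155,72.3],vel=40); ctrl.hold(.2); print(st())
print(ctrl.move_l([x,CAP[1]-110,72.3],vel=60,threshold=8),st())
print(ctrl.move_l([x,CAP[1]-80,72.3],vel=30,threshold=8),st())
p,d=optics.grab_frame("scene"); np.savez("pics/scene3.npz",p=p,d=d)
cv2.imwrite("pics/c3.png",cv2.resize(p[200:310,330:450,::-1],None,fx=5,fy=5,interpolation=cv2.INTER_CUBIC))
E
```

```text
{'t': 9.72, 'p': array([558.2,  63.5,  72.5]), 'F': array([ 0.6, -0.3, -0.9]), 'M': array([-0.05, -0.  ,  0.03]), 'w': 12.9, 'g': 59.4, 'q': array([-0.04,  0.4 ,  1.72,  0.  ,  1.03, -0.04])}
False {'t': 10.62, 'p': array([558. , 108.4,  72.3]), 'F': array([-0. , -0.8, -1.2]), 'M': array([-0.06, -0.01, -0.02]), 'w': 12.9, 'g': 59.4, 'q': array([ 0.04,  0.41,  1.7 , -0.  ,  1.03,  0.04])}
False {'t': 11.77, 'p': array([558. , 138.4,  72.3]), 'F': array([-0.5,  0.4, -1. ]), 'M': array([ 0.  , -0.02,  0.03]), 'w': 12.8, 'g': 59.4, 'q': array([ 0.09,  0.42,  1.68, -0.  ,  1.04,  0.09])}
```

View pics/c3.png

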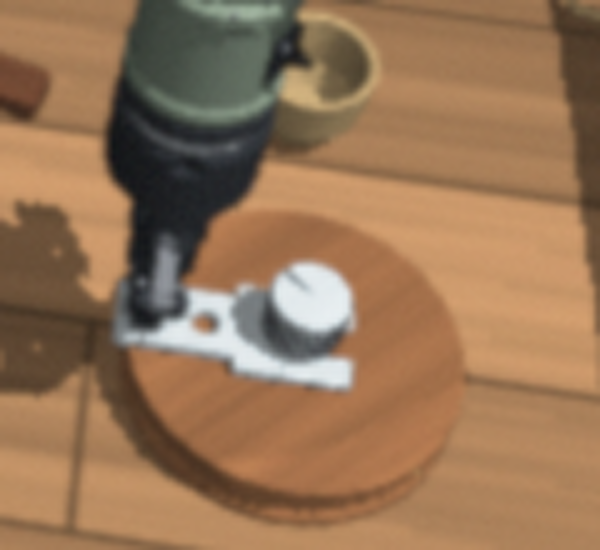

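The spacer is around the spindle under the cap. The crop puts the cap at (312,300), the hole at (205,322) and the slot end beneath the cap. I feel gently for the slot's closed end, back off 1 mm, lower and release.

```bash
python3 - <<'E'
from geo import *
x=CAP[0]-.3
print(ctrl.move_l([x,CAP[1]-74,72.3],vel=10,threshold=6)); s=st(); print(s)
y=s['p'][1]-1.2
ctrl.move_l([x,y,72.3],vel=10)
print(ctrl.move_l([x,y,68],vel=6,threshold=5)); print(st())
ctrl.gripper_to(40); ctrl.hold(.3); print(st())
ctrl.move_l([x,y,140],vel=120)
E
```

```text
True
{'t': 12.19, 'p': array([557.6, 139.6,  71.8]), 'F': array([-0.2, -0.7, -0.5]), 'M': array([-0.1 ,  0.01, -0.03]), 'w': 13.1, 'g': 59.4, 'q': array([ 0.1 ,  0.42,  1.68, -0.  ,  1.04,  0.1 ])}
True
{'t': 12.99, 'p': array([558. , 138.4,  70.5]), 'F': array([-1.1, -0.7,  5.6]), 'M': array([ 0.24, -0.04,  0.  ]), 'w': 13.3, 'g': 60.1, 'q': array([ 0.09,  0.43,  1.68, -0.  ,  1.04,  0.1 ])}
{'t': 13.67, 'p': array([556.8, 138.2,  69.2]), 'F': array([ 0.1, -0.1, -1. ]), 'M': array([0.01, 0.03, 0.04]), 'w': 40.2, 'g': 0.0, 'q': array([ 0.09,  0.43,  1.68, -0.  ,  1.04,  0.1 ])}
```

```bash
python3 - <<'E'
from geo import *
np.set_printoptions(precision=2,suppress=True)
ctrl.move_ptp(np.r_[CAP,200],Rt(-106)); print(st())
p,d=optics.grab_frame("scene"); np.savez("pics/scene4.npz",p=p,d=d)
W=cloud("scene",d); L=W-np.r_[CAP[0],CAP[1]-48,35]; g=grey(p)
k=g&(L[...,1]>-20)&(L[...,1]<72)&(abs(L[...,0])<32)&(L[...,2]>-5)&(L[...,2]<14)&(np.hypot(L[...,0],L[...,1]-48)>28)
Q=L[k];A=np.c_[Q[:,:2],np.ones(len(Q))]
for _ in range(4):
    c=np.linalg.lstsq(A,Q[:,2],rcond=None)[0]; r=abs(Q[:,2]-A@c); Q,A=Q[r<3],A[r<3]
print("plane",c,len(Q),np.percentile(Q,[1,99],0))
cv2.imwrite("pics/c4.png",cv2.resize(p[200:310,330:450,::-1],None,fx=5,fy=5,interpolation=cv2.INTER_CUBIC))
E
```

```text
{'t': 16.73, 'p': array([558.2, 218.4, 199.7]), 'F': array([-0. , -0.9,  0.6]), 'M': array([0.02, 0.02, 0.  ]), 'w': 40.1, 'g': 0.0, 'q': array([ 0.23,  0.31,  1.54, -0.  ,  1.3 , -2.63])}
plane [0.01 0.   6.9 ] 184 [[-24.62 -18.11   3.96]
 [ 28.09  70.15   9.44]]
```

View pics/c4.png

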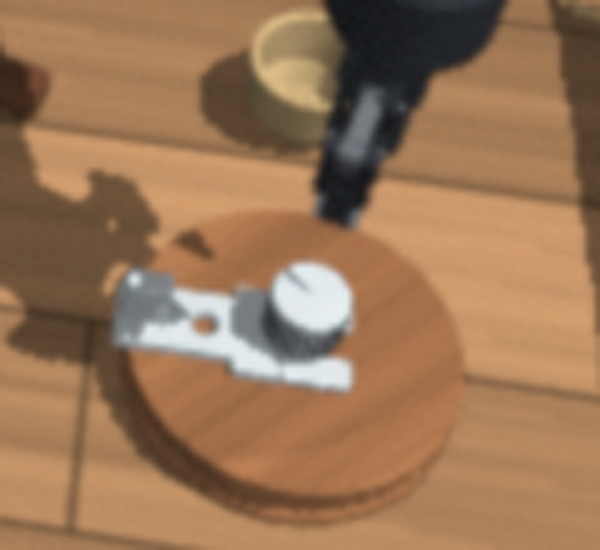

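The spacer lies flat and level, with its top 6.9 mm above the stand, and is seated around the spindle. The cap is at (312,300). Now I grip the cap and screw it down while watching the torque.

```bash
python3 - <<'E'
from geo import *
ctrl.gripper_to(62)
ctrl.move_l(np.r_[CAP,100],vel=120)
print(ctrl.move_l(np.r_[CAP,75],vel=40,threshold=6))
ctrl.gripper_to(30,force=50); s0=st(); print(s0)
yaw=-106.; z=75.; p0=CAP
for i in range(17):
    yaw-=15; z-=6*15/360
    q=ctrl.solve_ik(np.r_[p0,z],Rt(yaw)); ctrl.set_joints(q)
    s=sensors.read_state(); m=s['wrist_torque'][2]
    print(round(yaw),round(s['t'],2),np.round(s['wrist_torque'],2),np.round(s['force'],1),round(s['q'][5]-q[5],3),round(s['grasp_force']))
    if abs(m)>.35: break
E
```

```text
False
{'t': 19.22, 'p': array([558.5, 218.6,  75.6]), 'F': array([-0.4,  0.1,  3.4]), 'M': array([-0.03,  0.25,  0.02]), 'w': 39.2, 'g': 50.1, 'q': array([ 0.23,  0.46,  1.62,  0.  ,  1.07, -2.63])}
-121 19.57 [-0.02  0.36 -0.09] [-2.  -0.8  4.6] -0.003 50
-136 19.93 [ 0.01  0.29 -0.03] [-1.5  0.1  4.5] -0.002 50
-151 20.29 [-0.07  0.32 -0.06] [-2.3 -0.4  6. ] -0.002 50
-166 20.65 [-0.04  0.33 -0.06] [-2.3 -0.3  5.1] -0.002 50
-181 21.01 [-0.11  0.32 -0.05] [-1.7 -0.7  5.3] -0.002 50
-196 21.37 [-0.12  0.32 -0.01] [-2.  -0.6  5.5] -0.002 50
-211 21.73 [-0.15  0.31 -0.06] [-1.9 -0.8  5.2] -0.002 50
-226 22.08 [-0.18  0.34 -0.05] [-2.2 -0.9  6.1] -0.002 50
-241 22.44 [-0.15  0.33  0.01] [-2.2 -1.   6.3] -0.002 50
-256 22.8 [-0.21  0.38 -0.07] [-2.7 -1.3  5.6] -0.002 50
-271 23.16 [-0.15  0.38 -0.15] [-1.3 -1.6  6.5] -0.002 50
-286 23.52 [-0.15  0.38 -0.11] [-2.3 -0.7  6.1] -0.002 50
-301 23.88 [0.08 0.3  0.26] [-1.8 -0.5  5.3] -0.004 51
-316 24.23 [0.06 0.2  0.33] [-1.1  0.9  5.3] -0.005 51
-331 24.59 [0.13 0.08 0.84] [-0.9 -0.2  5.7] -0.006 51
```

```bash
python3 - <<'E'
from geo import *
yaw=-331.; z=75-6*225/360
# z follows the cap: bottomed near -290, keep z at that level
zb=75-6*190/360
ctrl.hold(.3); print(st())
for i in range(7):
    yaw+=2; ctrl.set_joints(ctrl.solve_ik(np.r_[CAP,z],Rt(yaw))); ctrl.hold(.1)
    M=np.mean([sensors.read_state()['wrist_torque'][2] for _ in range(3)])
    print(yaw,round(M,2),st()['F'],st()['p'])
E
```

```text
{'t': 24.89, 'p': array([559.1, 218.8,  71.9]), 'F': array([-0.2,  0.8,  5.8]), 'M': array([0.15, 0.16, 0.87]), 'w': 38.8, 'g': 51.3, 'q': array([ 0.23,  0.46,  1.62, -0.  ,  1.06,  1.29])}
-329.0 0.08 [-1.   0.5  5.6] [559.1 218.8  72. ]
-327.0 0.04 [-1.6  0.1  5.4] [559.1 218.8  72. ]
-325.0 0.03 [-0.9  1.4  6.2] [559.1 218.9  72. ]
-323.0 0.03 [-0.4  1.6  5.9] [559.1 218.9  72.1]
-321.0 0.03 [-1.7  0.8  5.4] [559.  218.9  72.1]
-319.0 0.02 [-0.6  0.8  4.9] [559.  218.9  72.1]
-317.0 0.05 [-1.4  0.1  5.8] [559.  218.9  72.1]
```

The stop reference is about yaw -329.5, because the torque vanished within 2° of backing off. I continue to a quarter turn from there and check the scribed line.

```bash
python3 - <<'E'
from geo import *
yaw=-317.; z=75-6*225/360
def snap(n):
    p,d=optics.grab_frame("scene"); return cv2.resize(p[235:275,365:420,::-1],(550,400),interpolation=cv2.INTER_CUBIC)
while yaw<-239.5:
    y2=min(yaw+13,-239.4); z+=6*(y2-yaw)/360; yaw=y2
    ctrl.set_joints(ctrl.solve_ik(np.r_[CAP,z],Rt(yaw))); s=st(); print(yaw,s['M'],s['F'],s['g'])
ctrl.hold(.3); print(st())
p,d=optics.grab_frame("scene")
cv2.imwrite("pics/c5.png",np.hstack([cv2.resize(p[220:290,340:440,::-1],(400,280),interpolation=3),cv2.resize(np.load("pics/scene4.npz")['p'][220:290,340:440,::-1],(400,280),interpolation=3)]))
E
```

```text
-304.0 [0.22 0.27 0.03] [-1.5  1.3  6.7] 51.4
-291.0 [0.24 0.4  0.01] [-2.4  1.9  7. ] 51.4
-278.0 [0.26 0.39 0.06] [-2.2  1.9  7.5] 51.5
-265.0 [0.31 0.49 0.  ] [-2.6  0.9  7.6] 51.5
-252.0 [ 0.17  0.51 -0.01] [-4.3  2.1  7.4] 51.5
-239.4 [ 0.23  0.59 -0.01] [-3.8  0.9  8.7] 51.6
{'t': 29.63, 'p': array([558.1, 219.1,  73.4]), 'F': array([-4. ,  1.6,  9.1]), 'M': array([0.16, 0.55, 0.06]), 'w': 38.5, 'g': 51.6, 'q': array([ 0.23,  0.46,  1.62,  0.  ,  1.06, -0.31])}
```

View pics/c5.png

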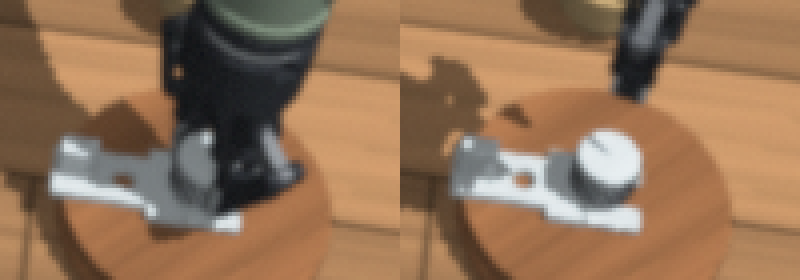

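```bash
python3 - <<'E'
from plant import ctrl
print(ctrl.finish_job())
E
```

```text
the job is handed in; nothing more can be done
None
```

The job is handed in, with no verdict returned: the spacer is flat and home around the spindle, and the cap was screwed to its stop, backed off a quarter turn by gripper angle, and is still gripped at about 50 N; the fingers hid its scribed line, so I couldn't confirm that angle by eye.

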